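# Unlatch the blue-tagged keepsake box: safety catch first, then the bolt

### The arm

A 6-joint arm with a two-finger parallel gripper is mounted at the origin on a cart in front of the work surface, level with it; the furniture and walls round the work are solid. World frame = base frame: x ahead of the robot, y to its left, z up, the work surface at z = 0. Lengths are in m, angles in rad, forces in N, time in s.
With the tool pointing down it reaches from about 0.375 to 0.9 m from the base axis. Payload 3.1 kg.
Tool frame: the origin (TCP) lies between the finger pads; the fingertips stand 14 mm ahead of it and the grasp point (between the pads) lies 5 mm behind it; y points along the fingers, x is the direction in which the jaws open and shut, and the axes are right-handed (so a half turn about y gives the same grasp; the last joint's range is limited). The gripper opens to 87 mm and grips with 3 to 60 N. Pads are 19 mm wide; open, the fingers measure 117 mm over their backs; the gripper's body (75 mm by 190 mm) begins 51 mm behind the grasp point.
Start: joints at [-1.337, 0.527, 1.433, -0, 1.181, -0.178], TCP at [0.25, -0.573, 0.237] pointing down, gripper open.
Joint ranges: [-3.08, 3.08], [-0.75, 2.2], [0.22, 2.44], [-1.43, 4.57], [0, 2.65], [-2.85, 2.85]. Speed limits (rad/s): [2.79, 2.79, 3.14, 3.14, 3.14, 3.14].

### API

Orientations are given as a rotation vector (axis times angle).
In Python, from bench import ctrl gives the robot as it stands.
- The arm moves only by the tool play_rows, never from a script. Its argument "steps" is a list of rows, each an object with "linear": the shift along the tool's x, y, z in m, a list of three; "turn": the turn about the tool's y in degrees. A call has 1 to 20 rows; each row shifts and turns the commanded pose from where the row before left it, along the tool's axes as they then stand; what a row does not reach is not made up. A row lasts 1/10 s, in which the tool goes at most 50 mm and 8.59 degrees, less where a joint would pass 70% of its speed; a pose out of reach is approached as far as the arm can. A call is refused whole if a number of a shift passes 0.05 or a number of a turn 8.59, either way. A call with a gripper value outside its range is refused whole. "gripper" is the gripper command: -1 is fully open, 1 is shut, values between are in proportion, set as the call begins (left out, the last holds). The fingers move at their own pace and stop on an object; the grip force is fixed at half the most. Time passes only in rows, so rows that do not move let the fingers close. It gives the time, the measured TCP pose, the force and the opening at its end, in the units of the state.
- ctrl.get_obs(): the state, without advancing time (a new reading comes with each control period).
- ctrl.capture(name): name is "scene" or "top"; returns a dict with "color" (480x640x3 uint8, red, green, blue), "range_z" (480x640 float32, m along the optical axis (not along the pixel's ray), 0 where there is no reading), "mtx" (3x3 intrinsics, pixels), "k1" (the pictures are not rectified: a ray, as slopes to the right and down, at radius r is drawn at 1 + k1 r^2 times it, then the intrinsics apply), "extrinsics" (4x4, takes a point from camera to world coordinates). Camera axes: x right, y down, z forward; pixel columns grow to the right and rows downward; lengths in m; the calibration is good to about 2 mm. A picture is of the moment at which its call begins.
- ctrl.close_job(): hands the job in, once; it reports no verdict.
The state is a dict: "t": time; "joints": joint angles; "qd": joint speeds; "tau": joint torques, N m; "ee_pos": TCP position; "tool_rot": TCP orientation; "wrist_force": force on the tool from outside, world axes, zero at the start; "wrist_torque": the same for the moment, N m; "opening": finger opening in m.
Only numpy, scipy, OpenCV 4.12 (cv2) and the standard library are available. Lean on these libraries where they do the work, as an engineer would, in place of code of your own. Each camera call takes 0.05 s, during which the arm holds its last target.

### The job

Unlatch the wooden box with the blue latch so that its lid could be opened: first slide its blue-tabbed safety catch fully open, out of the way of the bolt, then draw the blue-tabbed bolt fully back out of the bracket at the end of the box. Leave both open, and do not touch the wooden box with the orange latch.

Things in the scene. Friction and masses are not known exactly. Their poses are not given: they have to be found in the camera images.
- blue_box: Fixed wooden box, 121 (x) x 171 (y) mm, lid top at z = 75 mm (stays shut), blue latch plate on the lid. Origin: centre of underside; x points away from the robot, y to its left, yawed up to 0.25 rad. Brass bracket at the -y end (99 mm high) and two brass staples over the bolt (98 mm high). Catch and bolt each move at about 2 N and stay where left; their tabs stand 96 to 130 mm above the surface.
- blue_catch_tab (a point): Safety catch: dark steel block with an upright blue tab, 14 mm thick along box x, 22 mm wide along y. Point: on the tab's centre line, z = 116 mm. Slides along box -x (towards the robot): shut at x = 0, y = 33 mm in the box frame (may start up to 4 mm open), stop at x = -34 mm. Shut, its block stands behind the bolt's tail; the bolt passes once it is 18 mm open. Axes as the box.
- blue_bolt_tab (a point): Bolt: 10 mm steel rod along box y, 88 mm above the surface, with an upright blue tab, 14 mm thick along y, 22 mm wide along x. Point: on the tab's centre line, z = 116 mm. Slides along box +y: shut (tip in bracket) at x = 0, y = -40 mm in the box frame (may start up to 3 mm drawn), stop at y = -5 mm. With the catch shut it is blocked 4 mm from shut. Axes as the box.
- orange_box: A second fixed wooden box of the same shape, its latch plate and tabs orange; not to be touched. Origin: centre of its underside; axes as for the blue box.

How it is judged:
On the way, in this order (a step that is already met when the one before it is completed fails the run):
1. the blue safety catch is open while the blue bolt is still shut (x of blue_catch_tab in the frame of blue_box below -0.024 m and y of blue_bolt_tab in the frame of blue_box below -0.03 m), for 0.1 s.
2. the blue bolt is drawn back out of its bracket (y of blue_bolt_tab in the frame of blue_box above -0.015 m), for 0.1 s.
At the end, for the whole second after the job is handed in: The blue catch is at least 24 of its 34 mm open and the blue bolt is drawn back at least 25 of its 35 mm, both left so (x of blue_catch_tab in the frame of blue_box below -0.024 m and y of blue_bolt_tab in the frame of blue_box above -0.015 m); the robot touches nothing.
It fails at once if the robot touches the box with the orange latch (contact force between any of the fingers, the arm and orange_box above 1 N).
It also fails if it takes over 43 s, if anything falls off the work surface, if the arm or the gripper's body presses on something with over 40 N, if the wrist force passes 120 N, or if a joint passes its speed limit or range.

## Working session

There is one attempt and no reset: what is moved stays moved. The work goes in short steps, Python scripts to look and compute and a tool call to move; the robot and the scene stay as the last step left them, time stands still between calls to the robot, and variables do not carry over. Pictures are saved under pics/ and viewed, and the job is handed in when it is done.

Besides the shell and the picture viewer there is one more tool, called after ">>>" by a JSON object that holds its "op" and its "data". play_rows: Moves the arm, as the interface text tells. Its arguments: {"type":"object","properties":{"steps":{"type":"array","items":{"type":"object","properties":{"linear":{"type":"array","items":{"type":"number"}},"turn":{"type":"number"}}}},"gripper":{"type":"number"}},"required":["steps"]}

```bash
ls; mkdir -p pics; cat > h.py <<'E'
import numpy as np, cv2
from bench import ctrl
def snap(name,fn):
    d=ctrl.capture(name); cv2.imwrite(fn,d["color"][:,:,::-1]); np.savez(fn.replace('.png','.npz'),**d); return d
E
python3 - <<'E'
from h import *
o=ctrl.get_obs()
for k in o: print(k,np.round(o[k],4))
for n in("scene","top"):
    d=snap(n,f"pics/{n}0.png"); print(n,d["mtx"].tolist(),d["k1"],np.round(d["extrinsics"],3).tolist())
E
```

```text
pics
t 0.0
joints [-1.3375  0.5285  1.4339  0.      1.1814 -0.1785]
qd [-0.0009  0.0006 -0.0012  0.0006  0.      0.0006]
tau [-5.00000e-04 -4.40045e+01 -1.76593e+01  6.33000e-02  5.83000e-02
 -2.00000e-04]
ee_pos [ 0.25   -0.5721  0.2356]
tool_rot [-1.3748  0.9018 -0.8993]
wrist_force [-0.1448  0.4433  0.3139]
wrist_torque [ 0.0152 -0.0406 -0.0115]
opening 0.0871
scene [[577.0643653761829, 0.0, 324.7182108384786], [0.0, 577.0643653761829, 237.6146362394562], [0.0, 0.0, 1.0]] -0.020190203738760695 [[0.479, -0.37, 0.796, -0.326], [-0.878, -0.223, 0.424, -0.588], [0.02, -0.902, -0.431, 0.552], [0.0, 0.0, 0.0, 1.0]]
top [[585.1795206530743, 0.0, 323.4449756922392], [0.0, 585.1795206530743, 230.2391556842737], [0.0, 0.0, 1.0]] -0.08303028359519302 [[-0.027, -0.993, 0.116, 0.412], [-1.0, 0.027, -0.005, -0.12], [0.001, -0.116, -0.993, 1.121], [0.0, 0.0, 0.0, 1.0]]
```

View pics/scene0.png

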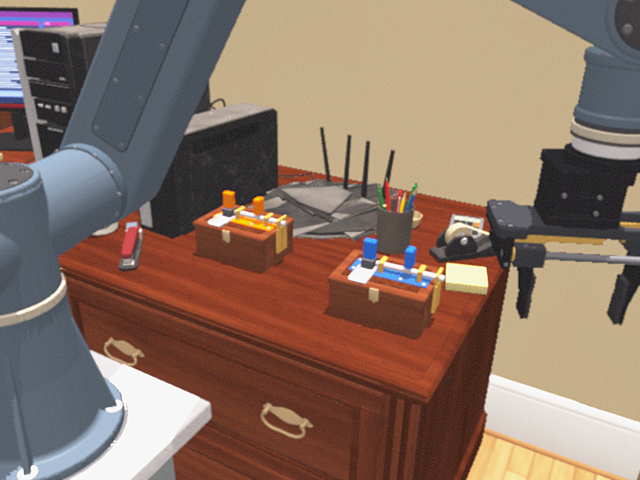

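View pics/top0.png

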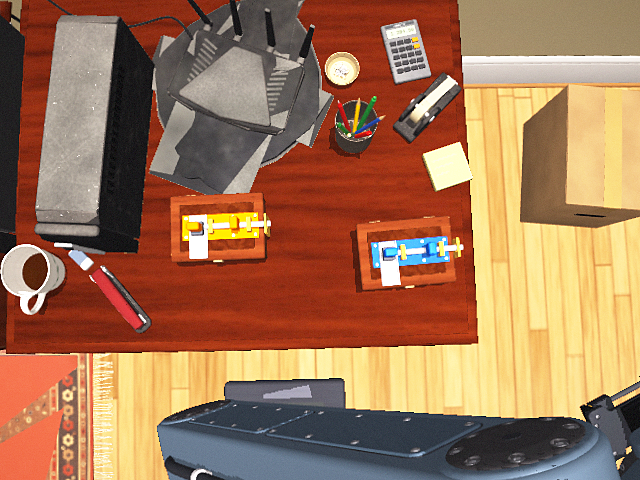

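```bash
python3 - <<'E'
from h import *
from scipy.spatial.transform import Rotation as R
print(np.round(R.from_rotvec(ctrl.get_obs()['tool_rot']).as_matrix(),3))
for n in("scene","top"):
    d=np.load(f"pics/{n}0.npz"); hsv=cv2.cvtColor(d["color"],cv2.COLOR_RGB2HSV)
    for c,lo,hi in(("blue",(95,90,40),(130,255,255)),("orange",(5,170,90),(18,255,255))):
        m=cv2.inRange(hsv,lo,hi); N,l,s,ce=cv2.connectedComponentsWithStats(m)
        for i in range(1,N):
            if s[i,4]>40: print(n,c,s[i].tolist(),ce[i].round(1))
E
```

```text
[[ 0.4   -0.     0.916]
 [-0.916  0.002  0.4  ]
 [-0.002 -1.     0.   ]]
scene blue [0, 17, 74, 11, 327] [36.8 19.8]
scene blue [0, 88, 21, 3, 46] [ 9.3 89.4]
scene blue [0, 96, 24, 7, 155] [11.2 99. ]
scene blue [405, 195, 10, 16, 55] [409.7 203.1]
scene blue [363, 238, 15, 22, 278] [369.7 247.9]
scene blue [404, 245, 12, 24, 221] [409.5 256.4]
scene blue [349, 258, 13, 12, 51] [355.1 263.6]
scene blue [373, 268, 58, 20, 443] [401.9 277.1]
scene orange [0, 126, 13, 6, 43] [  7.2 129. ]
scene orange [2, 151, 31, 11, 256] [ 17.2 155.8]
scene orange [278, 166, 28, 9, 148] [288.8 170.8]
scene orange [313, 173, 13, 6, 52] [318.8 175.8]
scene orange [278, 174, 33, 11, 161] [292.8 179.2]
scene orange [194, 190, 42, 37, 314] [219.9 206.6]
scene orange [410, 194, 80, 80, 2292] [437.3 225.7]
scene orange [243, 196, 26, 19, 196] [257.3 206.5]
scene orange [59, 212, 444, 192, 26967] [287.9 302.8]
scene orange [213, 216, 64, 25, 513] [249.3 228.4]
scene orange [378, 252, 26, 13, 157] [392.5 257.9]
scene orange [355, 277, 79, 25, 624] [398.3 288.2]
scene orange [339, 380, 30, 12, 58] [352.7 385.5
[... 285 characters left out ...]
.9]
top blue [484, 417, 41, 4, 52] [503.1 418. ]
top blue [157, 419, 8, 32, 42] [159.6 433.5]
top orange [0, 1, 7, 12, 57] [2.6 5.9]
top orange [6, 0, 472, 354, 80619] [278.2 219.9]
top orange [51, 0, 149, 27, 2349] [132.2   9.1]
top orange [194, 0, 36, 15, 276] [209.9   4.5]
top orange [129, 18, 55, 42, 906] [155.3  32.9]
top orange [225, 216, 15, 17, 67] [235.2 226.7]
top orange [189, 223, 13, 9, 54] [196.5 228.3]
top orange [25, 270, 11, 14, 66] [ 30.1 277.1]
top orange [28, 297, 9, 13, 60] [ 31.4 302.6]
top orange [90, 355, 3, 37, 85] [ 90.9 371.3]
top orange [0, 356, 77, 71, 2515] [ 26.4 382.2]
top orange [90, 398, 3, 31, 45] [ 91.3 412.7]
top orange [0, 408, 64, 72, 2765] [ 29.7 450.7]
```

The scene view shows the blue tabs at about (370,248) for the catch and (410,256) for the bolt. In the top view they are near (389,254) and (431,247), with the bracket at (461,247). I'll zoom in and measure.

```bash
python3 - <<'E'
from h import *
a=cv2.imread("pics/top0.png")[205:305,345:480]; b=cv2.imread("pics/scene0.png")[225:345,320:455]
A=cv2.resize(a,(540,400),interpolation=cv2.INTER_NEAREST)
cv2.imwrite("pics/zt.png",cv2.resize(a,(800,593),interpolation=cv2.INTER_CUBIC)); cv2.imwrite("pics/zs.png",cv2.resize(b,(675,600),interpolation=cv2.INTER_CUBIC))
for n in("scene","top"):
    d=np.load(f"pics/{n}0.npz"); K,k1,E=d["mtx"],d["k1"],d["extrinsics"]
    hsv=cv2.cvtColor(d["color"],cv2.COLOR_RGB2HSV); m=cv2.inRange(hsv,(95,90,40),(130,255,255))>0
    z=d["range_z"]; v,u=np.nonzero(m&(z>0)); zz=z[v,u]
    p=cv2.undistortPoints(np.stack([u,v],1).astype(float)[:,None],K,np.array([k1,0,0,0.]))[:,0]
    P=np.c_[p*zz[:,None],zz]@E[:3,:3].T+E[:3,3]
    box=(P[:,0]>.3)&(P[:,0]<.55)&(P[:,1]<-.1)&(P[:,1]>-.45)
    for lo,hi in((.07,.09),(.103,.14)):
        s=box&(P[:,2]>lo)&(P[:,2]<hi); Q=P[s]
        im=np.zeros(z.shape,np.uint8); im[v[s],u[s]]=255
        N,l,st,ce=cv2.connectedComponentsWithStats(im)
        for i in range(1,N):
            if st[i,4]>10:
                q=Q[l[v[s],u[s]]==i]; print(n,lo,st[i].tolist(),q.mean(0).round(4),q.min(0).round(3),q.max(0).round(3))
E
```

```text
scene 0.07 [349, 258, 13, 12, 50] [ 0.4841 -0.2171  0.0776] [ 0.463 -0.232  0.075] [ 0.508 -0.212  0.088]
scene 0.07 [373, 269, 58, 19, 437] [ 0.4819 -0.3055  0.0773] [ 0.464 -0.351  0.074] [ 0.502 -0.257  0.083]
scene 0.103 [363, 238, 14, 19, 222] [ 0.4826 -0.2434  0.1184] [ 0.477 -0.253  0.103] [ 0.493 -0.231  0.131]
scene 0.103 [404, 246, 12, 20, 188] [ 0.4857 -0.3145  0.119 ] [ 0.478 -0.32   0.103] [ 0.502 -0.306  0.131]
top 0.07 [396, 236, 52, 14, 353] [ 0.5076 -0.2977  0.0775] [ 0.496 -0.348  0.07 ] [ 0.518 -0.254  0.083]
top 0.07 [371, 242, 9, 26, 153] [ 0.4869 -0.2163  0.0776] [ 0.464 -0.223  0.072] [ 0.51  -0.209  0.083]
top 0.07 [398, 251, 52, 15, 419] [ 0.4768 -0.3002  0.0778] [ 0.467 -0.35   0.072] [ 0.49  -0.257  0.089]
top 0.103 [426, 242, 12, 14, 110] [ 0.491  -0.3085  0.124 ] [ 0.481 -0.317  0.104] [ 0.502 -0.303  0.133]
top 0.103 [383, 248, 15, 10, 79] [ 0.487  -0.2379  0.1261] [ 0.48  -0.249  0.103] [ 0.494 -0.228  0.133]
```

View pics/zt.png

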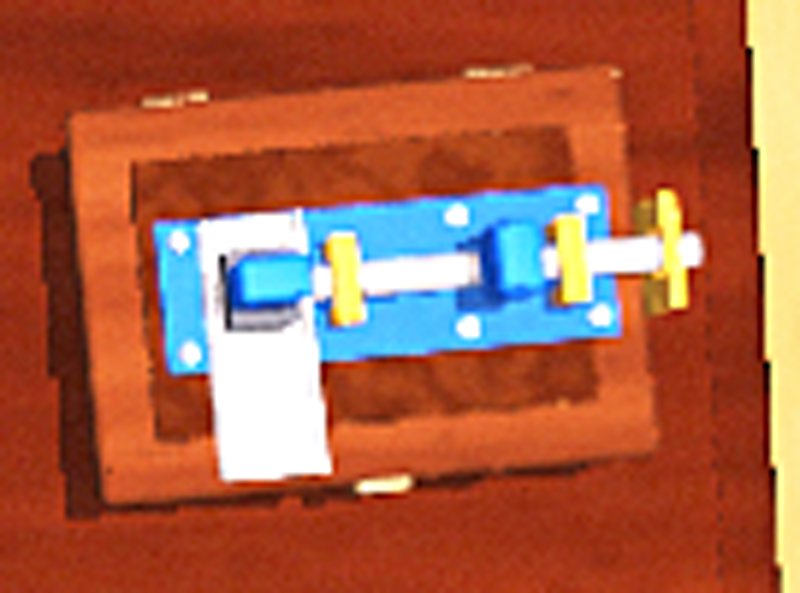

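View pics/zs.png

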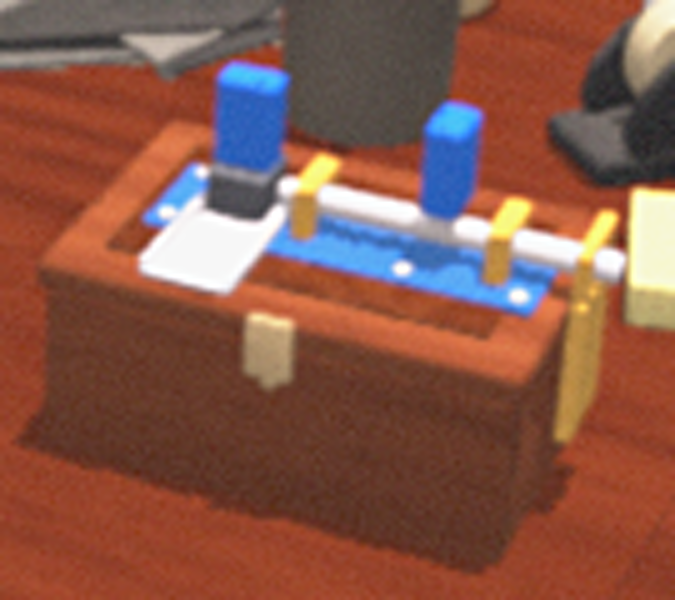

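The top view has the box yawed slightly clockwise, with the catch tab's top at zoom (270,280) and the bolt tab's at (518,258). Next I'll get the yaw and each tab's centre in the box frame from both views.

```bash
cat > meas.py <<'E'
from h import *
import sys
def cloud(d,maskf):
    K,k1,E=d["mtx"],d["k1"],d["extrinsics"]; hsv=cv2.cvtColor(d["color"],cv2.COLOR_RGB2HSV)
    z=d["range_z"]; v,u=np.nonzero((maskf(hsv)>0)&(z>0)); zz=z[v,u]
    p=cv2.undistortPoints(np.stack([u,v],1).astype(float)[:,None],K,np.array([k1,0,0,0.]))[:,0]
    return np.c_[p*zz[:,None],zz]@E[:3,:3].T+E[:3,3],np.c_[u,v]
def ray(d,uv,h):
    K,k1,E=d["mtx"],d["k1"],d["extrinsics"]
    p=cv2.undistortPoints(np.array(uv,float).reshape(-1,1,2),K,np.array([k1,0,0,0.]))[:,0]
    r=np.c_[p,np.ones(len(p))]@E[:3,:3].T; return E[:3,3]+r*((h-E[2,3])/r[:,2])[:,None]
blue=lambda h:cv2.inRange(h,(95,90,40),(130,255,255))
E
python3 - <<'E'
from meas import *
D={n:np.load(f"pics/{n}0.npz") for n in("scene","top")}
C={n:cloud(D[n],blue) for n in D}
sel=lambda P,a,b:(P[:,0]>.4)&(P[:,0]<.55)&(P[:,1]<-.19)&(P[:,1]>-.4)&(P[:,2]>a)&(P[:,2]<b)
P=C["top"][0];uv=C["top"][1]
pl=ray(D["top"],uv[sel(P,.07,.083)],.077)
r=cv2.minAreaRect((pl[:,:2]*1000).astype(np.float32)); print("plate",r)
# lid top from wood
Pw,uw=cloud(D["top"],lambda h:cv2.inRange(h,(0,80,30),(20,255,255)))
s=sel(Pw,.068,.085); rw=cv2.minAreaRect((Pw[s][:,:2]*1000).astype(np.float32)); print("lid",rw,s.sum())
Y=np.deg2rad(r[2] if r[2]<45 else r[2]-90);print("yaw",Y)
R=np.array([[np.cos(Y),-np.sin(Y)],[np.sin(Y),np.cos(Y)]])
for n in D:
    P,uv=C[n]
    for nm,a,b in(("catch",-.27,-.2),("bolt",-.35,-.28)):
        for lo,hi in((.105,.125),(.126,.14)):
            s=sel(P,lo,hi)&(P[:,1]>a)&(P[:,1]<b); Q=P[s]
            if len(Q)<4: continue
            q=Q[:,:2]@R; lo_,hi_=np.percentile(q,[4,96],axis=0)
            m=(lo_+hi_)/2
            print(n,nm,lo,len(Q),"ext mm",((hi_-lo_)*1000).round(1),"ctr world",(R@m).round(4),"meanz",Q[:,2].mean().round(4),"mean",Q[:,:2].mean(0).round(4))
E
```

```text
plate ((490.5966796875, -278.872314453125), (46.7194938659668, 138.10752868652344), 3.6050360202789307)
lid ((488.4473876953125, -275.7033996582031), (122.8914794921875, 174.04931640625), 1.8614020347595215) 3722
yaw 0.0629197482068604
scene catch 0.105 145 ext mm [10.4 20. ] ctr world [ 0.4837 -0.2426] meanz 0.1151 mean [ 0.4818 -0.2438]
scene catch 0.126 60 ext mm [12.  19.8] ctr world [ 0.4853 -0.2419] meanz 0.1285 mean [ 0.4847 -0.2424]
scene bolt 0.105 106 ext mm [16.6 12.2] ctr world [ 0.4879 -0.3136] meanz 0.1153 mean [ 0.4841 -0.315 ]
scene bolt 0.126 56 ext mm [19.4 12. ] ctr world [ 0.4902 -0.3126] meanz 0.1287 mean [ 0.4891 -0.3131]
top catch 0.105 14 ext mm [11.  15.3] ctr world [ 0.4855 -0.2357] meanz 0.1186 mean [ 0.4841 -0.2323]
top catch 0.126 61 ext mm [13.  20.3] ctr world [ 0.4872 -0.239 ] meanz 0.1287 mean [ 0.4878 -0.2397]
top bolt 0.105 35 ext mm [19.3  6.7] ctr world [ 0.4903 -0.3066] meanz 0.116 mean [ 0.4896 -0.3047]
top bolt 0.126 70 ext mm [20.6 13. ] ctr world [ 0.4917 -0.3102] meanz 0.1291 mean [ 0.4917 -0.3108]
```

Catch tab is about (0.486, -0.2405) and bolt tab about (0.491, -0.3115), with a box yaw of about 0.05 to 0.06. Tab tops come out at 0.129–0.13, 71 mm apart, which agrees with the text. I'll push with the shut gripper, so first I align it to the box (+20°).

>>> {"op": "play_rows", "data": {"steps": [{"turn": 7,"linear": [0,0,0]},{"turn": 7,"linear": [0,0,0]},{"turn": 6,"linear": [0,0,0]},{"turn": 0,"linear": [0,0,0]},{"turn": 0,"linear": [0,0,0]}], "gripper": 1}}

```text
t: 0.6
ee_pos: [0.2501, -0.5725, 0.2361]
tool_rot: [-1.239, 1.162, -1.16]
wrist_force: [0.1, 0.0, -0.5]
opening: 0.0551
```

```bash
cat > rel.py <<'E'
from h import *
import sys
from scipy.spatial.transform import Rotation as R
o=ctrl.get_obs(); M=R.from_rotvec(o['tool_rot']).as_matrix()
print(M.round(3).tolist(), np.round(o['ee_pos'],4),o['t'],o['opening'],np.round(o['wrist_force'],2))
if len(sys.argv)>3:
    g=np.array(list(map(float,sys.argv[1:4]))); print("tool delta mm",(M.T@(g-o['ee_pos'])*1000).round(1))
E
python3 rel.py 0.532 -0.2375 0.20
```

```text
[[0.065, -0.0, 0.998], [-0.998, 0.001, 0.065], [-0.001, -1.0, -0.0]] [ 0.2501 -0.5725  0.2361] 0.6 0.055092321857878664 [ 0.1   0.05 -0.51]
tool delta mm [-315.9   36.4  303. ]
```

>>> {"op": "play_rows", "data": {"steps": [{"turn": 0,"linear": [-0.026,0,0.025]},{"turn": 0,"linear": [-0.026,0,0.025]},{"turn": 0,"linear": [-0.026,0,0.025]},{"turn": 0,"linear": [-0.026,0,0.025]},{"turn": 0,"linear": [-0.026,0,0.025]},{"turn": 0,"linear": [-0.026,0,0.025]},{"turn": 0,"linear": [-0.026,0,0.025]},{"turn": 0,"linear": [-0.026,0,0.025]},{"turn": 0,"linear": [-0.026,0,0.025]},{"turn": 0,"linear": [-0.026,0,0.025]},{"turn": 0,"linear": [-0.026,0,0.025]},{"turn": 0,"linear": [-0.026,0,0.025]},{"turn": 0,"linear": [0,0,0]},{"turn": 0,"linear": [0,0,0]}]}}

```text
t: 2.0
ee_pos: [0.5302, -0.2418, 0.2364]
tool_rot: [-1.24, 1.161, -1.16]
wrist_force: [-0.5, -0.3, -0.4]
opening: 0.0003
```

```bash
python3 rel.py 0.532 -0.2375 0.118; python3 - <<'E'
from h import *
d=snap("scene","pics/s1.png"); d=snap("top","pics/t1.png")
E
```

```text
[[0.066, -0.001, 0.998], [-0.998, -0.0, 0.066], [0.0, -1.0, -0.001]] [ 0.5302 -0.2418  0.2364] 2.0 0.0003343344501376417 [-0.53 -0.32 -0.43]
tool delta mm [ -4.2 118.4   2.1]
```

View pics/s1.png

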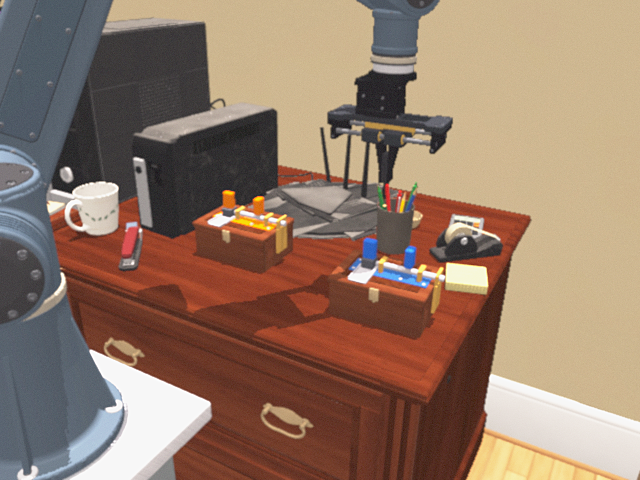

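View pics/t1.png

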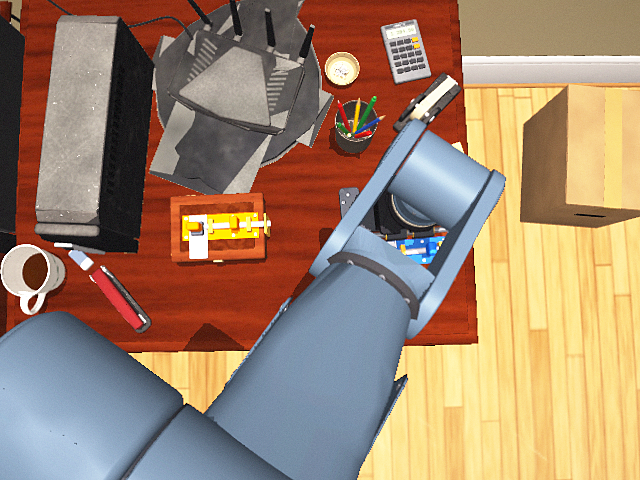

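The scene view shows the shut fingers at about (385,175), behind the catch tab at (370,248) with nothing in the way. The top view is partly blocked by the arm. I'm lowering behind the catch.

>>> {"op": "play_rows", "data": {"steps": [{"turn": 0,"linear": [-0.004,0.03,0.002]},{"turn": 0,"linear": [0,0.03,0]},{"turn": 0,"linear": [0,0.03,0]},{"turn": 0,"linear": [0,0.028,0]},{"turn": 0,"linear": [0,0,0]},{"turn": 0,"linear": [0,0,0]}]}}

```text
t: 2.7
ee_pos: [0.5313, -0.2394, 0.1186]
tool_rot: [-1.238, 1.165, -1.163]
wrist_force: [-0.8, 0.7, -0.0]
opening: 0.0003
```

```bash
python3 rel.py 0.5 -0.24 0.118; python3 - <<'E'
from h import *
d=snap("scene","pics/s2.png"); cv2.imwrite("pics/z2.png",cv2.resize(cv2.imread("pics/s2.png")[190:310,320:460],(700,600),interpolation=cv2.INTER_CUBIC))
E
```

```text
[[0.061, -0.001, 0.998], [-0.998, 0.0, 0.061], [-0.0, -1.0, -0.001]] [ 0.5313 -0.2394  0.1186] 2.7 0.00033884359215533423 [-0.82  0.73 -0.  ]
tool delta mm [ -1.4   0.6 -31.2]
```

View pics/z2.png

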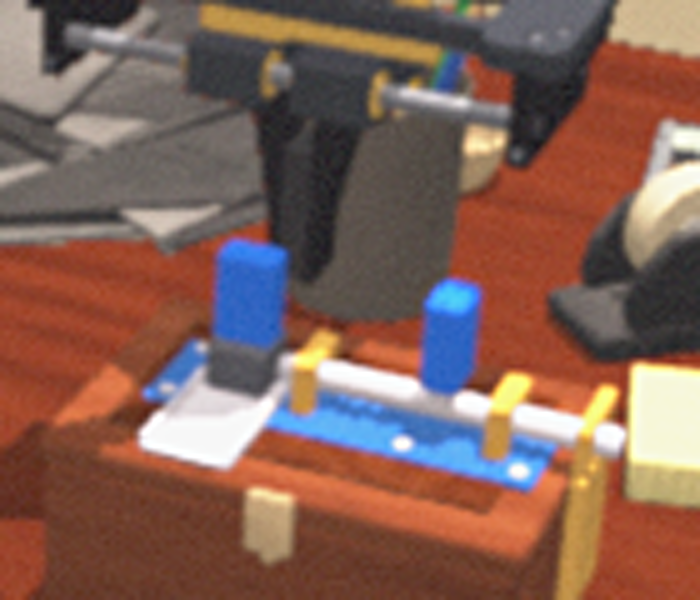

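In the zoom, the fingers stand behind the catch tab (250,290) and are lined up with it. Pushing towards the robot now.

>>> {"op": "play_rows", "data": {"steps": [{"turn": 0,"linear": [0,0,-0.006]},{"turn": 0,"linear": [0,0,-0.006]},{"turn": 0,"linear": [0,0,-0.006]},{"turn": 0,"linear": [0,0,-0.006]},{"turn": 0,"linear": [0,0,-0.006]},{"turn": 0,"linear": [0,0,-0.006]},{"turn": 0,"linear": [0,0,-0.006]},{"turn": 0,"linear": [0,0,0]},{"turn": 0,"linear": [0,0,0]}]}}

```text
t: 3.65
ee_pos: [0.4891, -0.2409, 0.1183]
tool_rot: [-1.239, 1.164, -1.162]
wrist_force: [0.1, -0.3, 0.1]
opening: 0.0007
```

```bash
cat > look.py <<'E'
from meas import *
import sys
k=sys.argv[1]; d=snap("scene",f"pics/s{k}.png"); cv2.imwrite(f"pics/z{k}.png",cv2.resize(cv2.imread(f"pics/s{k}.png")[190:310,320:460],(700,600),interpolation=cv2.INTER_CUBIC))
Y=0.055; R=np.array([[np.cos(Y),-np.sin(Y)],[np.sin(Y),np.cos(Y)]]); O=np.array([.4885,-.275])
P,uv=cloud(d,blue); P=P[(P[:,0]>.4)&(P[:,0]<.55)&(P[:,1]<-.19)&(P[:,1]>-.4)&(P[:,2]>.126)&(P[:,2]<.14)]
q=(P[:,:2]-O)@R*1000
for n,s in(("catch",q[:,1]>17),("bolt",q[:,1]<17)):
    if s.sum()>3: lo,hi=np.percentile(q[s],[4,96],axis=0); print(n,s.sum(),((lo+hi)/2).round(1),(hi-lo).round(1))
E
python3 rel.py; python3 - <<'E'
E
python3 look.py 3
```

```text
[[0.063, -0.002, 0.998], [-0.998, 0.001, 0.063], [-0.001, -1.0, -0.001]] [ 0.4891 -0.2409  0.1183] 3.65 0.0007166373819734073 [ 0.06 -0.27  0.09]
catch 69 [-16.3  32.7] [17.7 18. ]
bolt 60 [ -1.1 -37.9] [17.7 12.3]
```

View pics/z3.png

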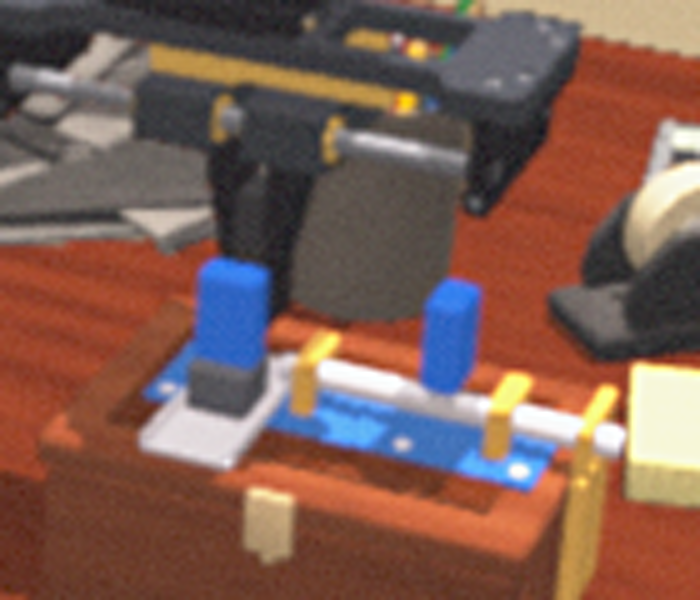

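The catch tab has moved to zoom (233,315), about 16 mm open, and the bolt hasn't moved. I'll continue to near its stop.

>>> {"op": "play_rows", "data": {"steps": [{"turn": 0,"linear": [0,0,-0.004]},{"turn": 0,"linear": [0,0,-0.004]},{"turn": 0,"linear": [0,0,-0.004]},{"turn": 0,"linear": [0,0,-0.004]},{"turn": 0,"linear": [0,0,0]},{"turn": 0,"linear": [0,0,0]}]}}

```text
t: 4.3
ee_pos: [0.4731, -0.2419, 0.1185]
tool_rot: [-1.239, 1.164, -1.162]
wrist_force: [0.3, 0.5, 0.2]
opening: 0.0006
```

```bash
python3 rel.py; python3 look.py 4
```

```text
[[0.063, -0.001, 0.998], [-0.998, 0.001, 0.063], [-0.001, -1.0, -0.001]] [ 0.4731 -0.2419  0.1185] 4.3 0.0006078759760651574 [0.27 0.52 0.24]
catch 70 [-32.2  32.6] [16.7 18.6]
bolt 59 [ -1.  -37.8] [19.6 12.1]
```

View pics/z4.png

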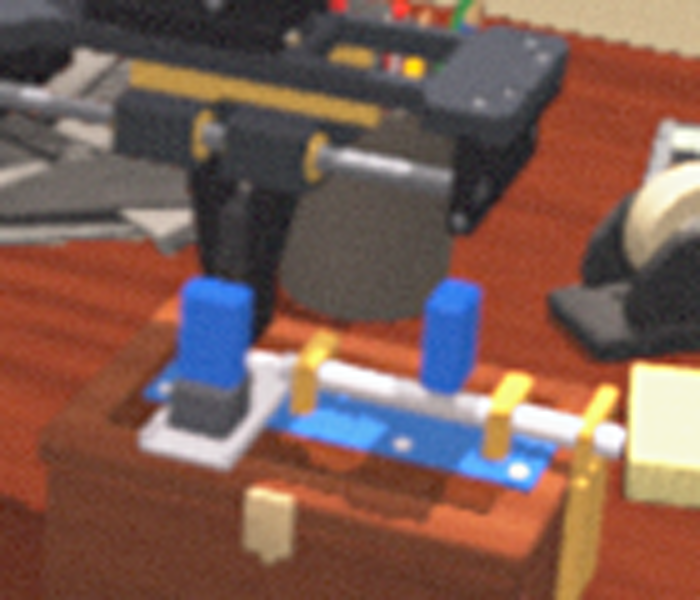

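The catch is now about 31 of 34 mm open at zoom (215,330), and the bolt is unmoved. I'll back off, lift, and go to the -y side of the bolt tab.

>>> {"op": "play_rows", "data": {"steps": [{"turn": 0,"linear": [0,0,0.012]},{"turn": 0,"linear": [0,-0.03,0.01]},{"turn": 0,"linear": [0,-0.03,0]},{"turn": 0,"linear": [0.037,0,0]},{"turn": 0,"linear": [0.037,0,0]},{"turn": 0,"linear": [0.037,0,0]},{"turn": 0,"linear": [0,0,0]},{"turn": 0,"linear": [0,0,0]}]}}

```text
t: 5.15
ee_pos: [0.503, -0.3519, 0.1783]
tool_rot: [-1.237, 1.164, -1.163]
wrist_force: [0.2, 0.8, -0.7]
opening: 0.0004
```

```bash
python3 rel.py 0.493 -0.354 0.118; python3 look.py 5
```

```text
[[0.061, -0.0, 0.998], [-0.998, 0.001, 0.061], [-0.001, -1.0, -0.0]] [ 0.503  -0.3519  0.1783] 5.15 0.00040513124884207133 [ 0.17  0.83 -0.69]
tool delta mm [  1.5  60.3 -10.1]
catch 63 [-34.6  32.7] [12.6 18.2]
bolt 58 [ -0.4 -37.7] [20.2 11.4]
```

>>> {"op": "play_rows", "data": {"steps": [{"turn": 0,"linear": [0.002,0,-0.01]},{"turn": 0,"linear": [0,0.02,0]},{"turn": 0,"linear": [0,0.02,0]},{"turn": 0,"linear": [0,0.02,0]},{"turn": 0,"linear": [0,0,0]},{"turn": 0,"linear": [0,0,0]}]}}

```text
t: 5.8
ee_pos: [0.4926, -0.3532, 0.1187]
tool_rot: [-1.239, 1.163, -1.161]
wrist_force: [1.0, -0.1, -0.0]
opening: 0.0003
```

```bash
python3 rel.py; python3 look.py 6
```

```text
[[0.064, -0.001, 0.998], [-0.998, 0.001, 0.064], [-0.001, -1.0, -0.001]] [ 0.4926 -0.3532  0.1187] 5.8 0.00028686549137837633 [ 1.03 -0.07 -0.03]
catch 62 [-33.4  32.4] [12.5 18.5]
bolt 58 [  0.1 -38.1] [19.  12.2]
```

View pics/z6.png

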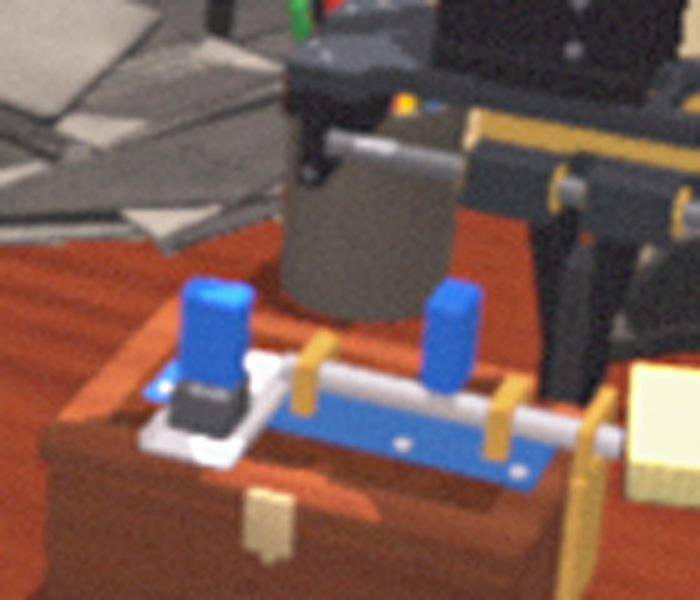

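The fingertips are at zoom (575,395), just above the rod and on the -y side of the bolt tab (450,335). Pushing towards +y.

>>> {"op": "play_rows", "data": {"steps": [{"turn": 0,"linear": [-0.006,0,0]},{"turn": 0,"linear": [-0.006,0,0]},{"turn": 0,"linear": [-0.006,0,0]},{"turn": 0,"linear": [-0.006,0,0]},{"turn": 0,"linear": [-0.006,0,0]},{"turn": 0,"linear": [-0.006,0,0]},{"turn": 0,"linear": [0,0,0]},{"turn": 0,"linear": [0,0,0]}]}}

```text
t: 6.65
ee_pos: [0.4906, -0.3176, 0.1185]
tool_rot: [-1.238, 1.163, -1.162]
wrist_force: [0.0, -0.9, -0.5]
opening: 0.0005
```

```bash
python3 rel.py; python3 look.py 7
```

```text
[[0.063, -0.0, 0.998], [-0.998, 0.001, 0.063], [-0.001, -1.0, -0.0]] [ 0.4906 -0.3176  0.1185] 6.65 0.0004993036526653579 [ 0.   -0.86 -0.53]
catch 62 [-34.4  32.7] [12.1 18.1]
bolt 50 [ -3.8 -28.2] [19.  15.8]
```

View pics/z7.png

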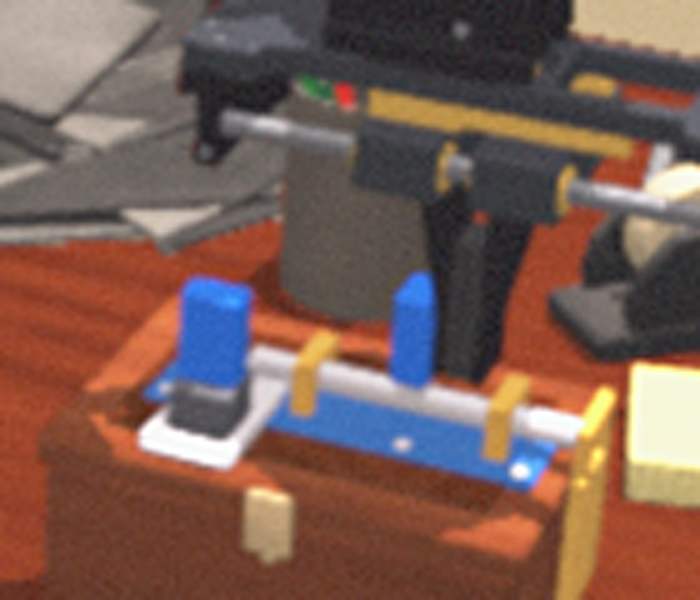

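The bolt tab is now at zoom (413,330), about 12–13 mm drawn, and its rod tip is leaving the bracket. Another 18 mm should do.

>>> {"op": "play_rows", "data": {"steps": [{"turn": 0,"linear": [-0.005,0,0]},{"turn": 0,"linear": [-0.005,0,0]},{"turn": 0,"linear": [-0.004,0,0]},{"turn": 0,"linear": [-0.004,0,0]},{"turn": 0,"linear": [0,0,0]},{"turn": 0,"linear": [0,0,0]}]}}

```text
t: 7.3
ee_pos: [0.4894, -0.2994, 0.1185]
tool_rot: [-1.238, 1.164, -1.162]
wrist_force: [-0.3, 0.2, 0.1]
opening: 0.0003
```

```bash
python3 rel.py; python3 look.py 8
```

```text
[[0.063, -0.001, 0.998], [-0.998, 0.001, 0.063], [-0.001, -1.0, -0.001]] [ 0.4894 -0.2994  0.1185] 7.3 0.00031121881472871195 [-0.32  0.16  0.06]
catch 62 [-34.2  32.3] [11.9 18.6]
bolt 51 [ -4.5 -10.4] [17.1 13.5]
```

View pics/z8.png

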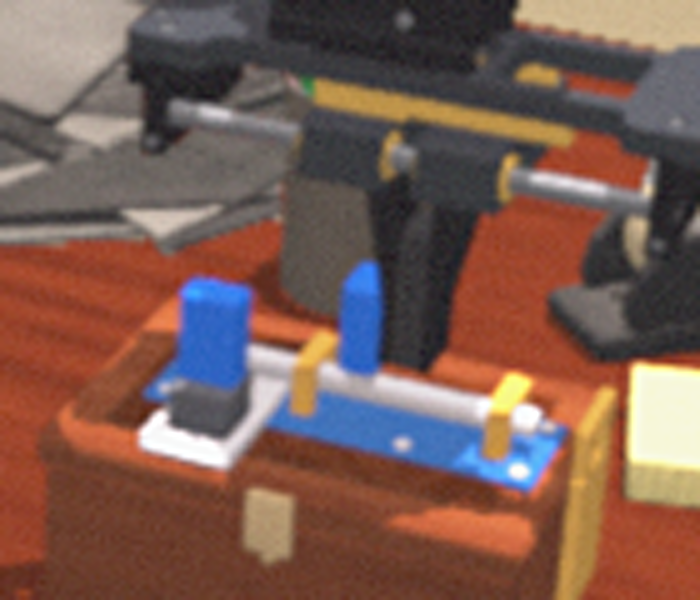

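The bolt reads about -8 to -10 mm, which is past the threshold. I'll add 3 mm of margin, then back away and check.

>>> {"op": "play_rows", "data": {"steps": [{"turn": 0,"linear": [-0.0015,0,0]},{"turn": 0,"linear": [-0.0015,0,0]},{"turn": 0,"linear": [0,0,0]}]}}

```text
t: 7.65
ee_pos: [0.4893, -0.2973, 0.1186]
tool_rot: [-1.238, 1.163, -1.163]
wrist_force: [0.1, -1.3, -0.1]
opening: 0.0004
```

>>> {"op": "play_rows", "data": {"steps": [{"turn": 0,"linear": [0.01,0,0]},{"turn": 0,"linear": [0.01,0,0]},{"turn": 0,"linear": [0,-0.04,0]},{"turn": 0,"linear": [0,-0.04,0]},{"turn": 0,"linear": [0,-0.02,0.03]},{"turn": 0,"linear": [0.05,0,0]},{"turn": 0,"linear": [0.05,0,0]},{"turn": 0,"linear": [0.05,0,0]},{"turn": 0,"linear": [0.05,0,0]},{"turn": 0,"linear": [0.05,0,0]},{"turn": 0,"linear": [0,0,0]},{"turn": 0,"linear": [0,0,0]},{"turn": 0,"linear": [0,0,0]}]}}

```text
t: 8.95
ee_pos: [0.536, -0.5638, 0.218]
tool_rot: [-1.237, 1.164, -1.161]
wrist_force: [-0.3, 0.5, -0.1]
opening: 0.0002
```

```bash
python3 rel.py; python3 look.py 9; sed 's/"scene"/"top"/; s/pics\/s/pics\/t/g; s/pics\/z/pics\/zt/; s/190:310,320:460/205:305,345:480/' look.py > lt.py; python3 lt.py 9
```

```text
[[0.063, -0.001, 0.998], [-0.998, 0.002, 0.063], [-0.002, -1.0, -0.001]] [ 0.536  -0.5638  0.218 ] 8.95 0.00023531746484752378 [-0.34  0.53 -0.07]
catch 65 [-35.1  32.3] [11. 19.]
bolt 58 [-0.8 -7.1] [20.4 12.1]
```

View pics/z9.png

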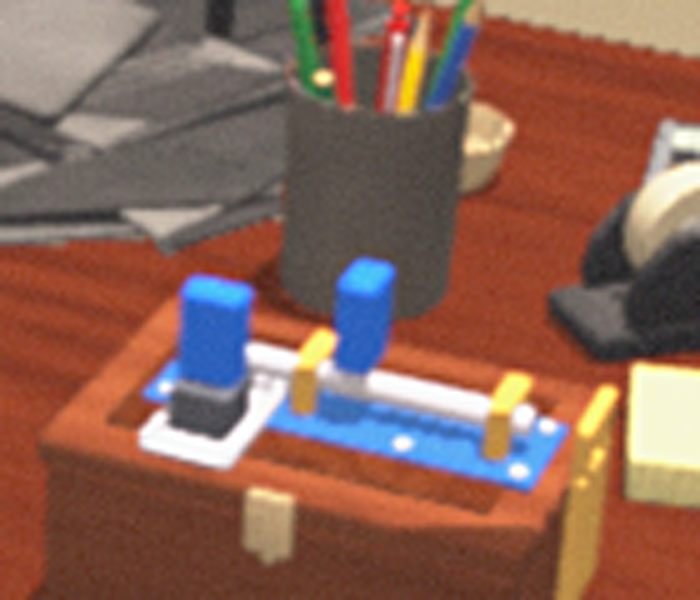

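View pics/zt9.png

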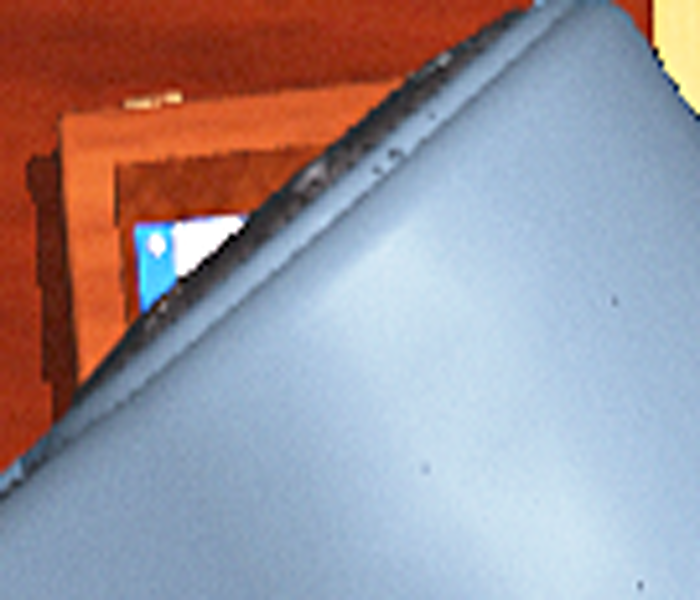

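The scene view shows both tabs drawn: catch at zoom (215,330), bolt at (365,315), with the rod tip out of the bracket. The top view is blocked by the arm. The gripper is clear of everything, so I'm handing in.

```bash
python3 -c "
from bench import ctrl
print(ctrl.close_job(), ctrl.get_obs()['t'])"
```

```text
the job is handed in; nothing more can be done
the job is handed in; nothing more can be done
```

The blue box is unlatched. With the gripper shut, I pushed the safety catch towards the robot first, then pushed the bolt back out of its bracket. I then moved the arm well clear and handed the job in; it reports no verdict.

- **Catch:** the last scene-camera reading puts it at x ≈ -33 to -35 mm in the box frame, where the limit is -24 mm. It may read about 1–2 mm too far open.
- **Bolt:** the same reading puts it at y ≈ -7 mm, where the limit is -15 mm. It moved about 31 mm in all, and the picture shows the rod tip clear of the bracket. It was still at y ≈ -38 mm once the catch was open, so the order was kept.
- **Forces and time:** wrist force was about 1.3 N or less at the end of every move. The last move ended at about 9 s of the 43 s allowed.
- **Orange box:** the tool stayed well away from it throughout. I relied on the planned path and the pictures for this, not a separate contact check.

**Failed check:** the final top-camera view was blocked by the arm, so the final positions rest on the scene camera alone. The two cameras disagreed by 2–3 mm on the tab positions at the start, which is well inside the margins left.

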